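# Unclip the finned module from the rail

## Robot

A 7-joint arm with a two-finger parallel gripper is mounted at the origin on a cart in front of the work surface, level with it; the furniture and walls round the work are solid. World frame = base frame: x ahead of the robot, y to its left, z up, the work surface at z = 0. Lengths are in m, angles in rad, forces in N, time in s.
With the tool pointing down it reaches from about 0.425 to 0.925 m from the base axis. Payload 6.8 kg.
Tool frame: the origin (TCP) lies at the very end of the fingers, on their centre line; the grasp point (between the pads) lies bot.grip_point_offset behind it (bot.grip_point_offset is the distance from the TCP to the grasp point, in m); z points along the fingers, y is the line along which they close (so a half turn about z gives the same grasp; the last joint's range is limited). The gripper opens to 85 mm and grips with 20 to 120 N. Pads are 22 mm wide; open, the fingers measure 114 mm over their backs; the gripper's body (76 mm by 85 mm) begins 54 mm behind the grasp point. The pads swing forward as they close: fully open they stand 13 mm farther back than shut.
Start: joints at [-1.378, 0.477, 0.022, 1.555, -0.011, 1.109, -0.083], TCP at [0.2, 0.645, 0.231] pointing down, gripper open.
Joint ranges: [-2.96, 2.96], [-0.34, 2.1], [-1.41, 1.46], [0.24, 2.44], [-1.37, 4.51], [0.17, 1.92], [-2.96, 2.96]. Speed limits (rad/s): [2.39, 2.39, 3.14, 3.14, 3.14, 3.14, 3.14].

## Interface

Orientations are given as a unit quaternion [w, x, y, z].
In Python, from station import bot, imaging gives the robot as it stands. The module is installed in compiled form; this text tells all that it offers.
- The arm moves only by the tool carry_out, never from a script. Its argument "targets" is one flat list of numbers, 5 for each row, row after row: the closure in counts, from 0 (fully open) to 255 (shut), then the shift along the world's x, y, z in mm, then the turn about the world's z in degrees. A call has 1 to 20 rows; each row shifts and turns the commanded pose from where the row before left it; what a row does not reach is not made up. A row lasts 1/10 s, in which the tool goes at most 50 mm and 8.59 degrees, less where a joint would pass 70% of its speed; a pose out of reach is approached as far as the arm can. A call is refused whole if a number of a shift passes 50 or a number of a turn 8.59, either way. A call with a gripper value outside its range is refused whole. The fingers move at their own pace and stop on an object; "newtons" is the grip in N (left out, the last holds). Time passes only in rows, so rows that do not move let the fingers close. It gives the time, the measured TCP pose, the force, the opening and the grip force at its end, in the units of the state.
- bot.get_obs(): the state, without advancing time (a new reading comes with each control period).
- imaging.read_camera(name): name is "scene" or "top" or "wrist"; returns a dict with "frame" (400x640x3 uint8, red, green, blue), "fov_y" (degrees; the focal length in pixels is half the picture's height over the tangent of half this angle, whatever the lens; pixels are square), "cx", "cy" (the principal point, pixels), "pose" (4x4, takes a point from camera to world coordinates); the wrist camera has in their place "tool_from_camera" (4x4, takes a point from camera to tool coordinates, whose origin is the TCP and whose axes are the flange's). Camera axes: x right, y up, looking along -z (the intrinsics and any distortion apply to the point x, -y, -z); pixel columns grow to the right and rows downward; lengths in m; the calibration is good to about 2 mm. The wrist camera is an equidistant fisheye: a pixel r from the principal point sees the ray r / f radians off the axis. A picture is of the moment at which its call begins: read the wrist's pose just before it. There is no depth.
- bot.hand_in(): hands the job in; it is judged then, once.
The state is a dict: "t": time; "q": joint angles; "joint_vel": joint speeds; "joint_torque": joint torques, N m; "eef_pos": TCP position; "tool_rot": TCP orientation; "contact_force": force on the tool from outside, world axes, zero at the start; "torque": the same for the moment, N m; "gripper_width": opening from 0.0 (shut) to 1.0 (fully open); "grasp_force": force on a finger pad.
Only numpy, scipy, OpenCV 4.12 (cv2) and the standard library are available. Lean on these libraries where they do the work, as an engineer would, in place of code of your own. Each camera call takes 0.05 s, during which the arm holds its last target. There are 200 camera calls.

## Task

Three plug-in modules are clipped on the aluminium rail. Pull the one with the cooling fins on top up and off the rail, against its spring catches, and stand it upright inside the shallow steel tray. Leave the other two modules clipped where they are.

Things in the scene. Friction and masses are not known exactly. Their poses are not given: they have to be found in the camera images.
- finned_module_centre (a point): Centre of the grey housing, 40 (x) x 36 (y) x 48 mm high, of the module with six aluminium cooling fins on top (10 mm tall): the one to remove, in any of the rail's three places. x is square to the rail (both x faces are free to grip), y along it, z up. Below the housing a 22 mm black foot, 31 x 30 mm, sits in the rail; its underside is 46 mm below this point. About 0.13 kg.
- terminal_module_centre (a point): The same point of the second module, of the same housing and foot, with a black terminal block with three screws on top instead of fins. It stays on the rail.
- dial_module_centre (a point): The same point of the third module, of the same housing and foot, with a round black knob 24 mm across on top. It stays on the rail.
- rail: Fixed aluminium channel, 66 (x) x 224 (y) mm; origin at the centre of its underside on the bench, y along it. Walls 27 mm high; places at y = -65, 0, 65 mm; clipped feet stand 6 mm above the bench (housing centre at 52 mm). Two sprung balls hold each foot: an upward pull of about 10 N (at most 15) frees it within 6 mm; 21 mm of lift clears the walls.
- tray: Fixed empty square steel tray, 130 x 130 mm, walls 3 mm thick and 15 mm high, floor 3 mm thick; origin at the centre of its underside on the bench, x and y along its sides. A module standing in it has its housing's centre 49 mm above the bench.
Mind the look-alikes: they are no part of the job. What is shaped like the part that bears finned_module_centre but green or pink is not meant.

How it is judged:
At the end, for the whole second after the job is handed in: The finned module stands upright (within 10 degrees) on the floor of the tray, inside its walls (its centre within 50 mm of the tray's centre along each side), at rest; the terminal module and the dial module are within 6 mm of where they were, still clipped on the rail (x of finned_module_centre in the frame of tray between -0.05 and 0.05 m and y of finned_module_centre in the frame of tray between -0.05 and 0.05 m and z of finned_module_centre in the frame of tray between 0.043 and 0.055 m and angle between finned_module_centre's own z axis and vertical below 0.17 rad and linear speed of finned_module below 0.02 m/s and distance of each of terminal_module_centre, dial_module_centre from where it was at the start of the episode below 0.006 m); the robot touches nothing.
It fails at once if the terminal module or the dial module is moved more than 6 mm (distance of any of terminal_module_centre, dial_module_centre from where it was at the start of the episode above 0.006 m).
It also fails if it takes over 42 s, if anything falls off the work surface, if the arm or the gripper's body presses on something with over 40 N, if the wrist force passes 120 N, or if a joint passes its speed limit or range.

## Working session

There is one attempt and no reset: what is moved stays moved. The work goes in short steps, Python scripts to look and compute and a tool call to move; the robot and the scene stay as the last step left them, time stands still between calls to the robot, and variables do not carry over. Pictures are saved under pics/ and viewed, at most 10 in all, crops included, and the job is handed in when it is done.

Besides the shell and the picture viewer there is one more tool, called as a command line: name --argument value ..., lists and objects as JSON in quotes. carry_out: Moves the arm, as the interface text tells. Its arguments: {"type":"object","properties":{"targets":{"type":"array","items":{"type":"number"}},"newtons":{"type":"number"}},"required":["targets"]}

```bash
mkdir -p pics; python3 - <<'E'
from station import bot, imaging
import cv2,numpy as np
print(bot.get_obs(), bot.grip_point_offset)
for n in ("scene","top"):
    c=imaging.read_camera(n); cv2.imwrite(f"pics/{n}0.png",c["frame"][:,:,::-1])
    print(n,c["fov_y"],c["cx"],c["cy"],np.round(c["pose"],4).tolist(),[k for k in c])
E
```

```text
{'t': 0.0, 'q': array([-1.3781141 ,  0.47781686,  0.02234974,  1.55645582, -0.01147852,
        1.10928904, -0.08306764]), 'joint_vel': array([-0.00035621,  0.00152997,  0.00055648,  0.00128347,  0.00125733,
       -0.00123759, -0.00058844]), 'joint_torque': array([ 4.22801859e-04, -5.96458340e+01,  1.60803705e+00, -2.81176525e+01,
        1.25099652e-02,  9.60253004e-03,  2.59174544e-05]), 'eef_pos': array([0.19983146, 0.64412247, 0.23031283]), 'tool_rot': array([-5.76614068e-05,  1.49797784e-01,  9.88716227e-01, -9.18552151e-04]), 'contact_force': array([-0.42943917,  0.52129259,  0.62832198]), 'torque': array([ 0.01707854, -0.05103032,  0.00432374]), 'grasp_force': 0.0, 'gripper_width': 0.9986879041890038} 0.0187
scene 49.28678306197027 322.4683801971556 202.21029679752485 [[0.7891, 0.4147, -0.4531, 0.0022], [-0.614, 0.5538, -0.5624, -0.4469], [0.0177, 0.722, 0.6917, 0.83], [0.0, 0.0, 0.0, 1.0]] ['frame', 'fov_y', 'cx', 'cy', 'pose']
top 50.68714472953551 323.30446044956926 203.83029028388265 [[0.0195, 0.9937, -0.1102, 0.375], [-0.9998, 0.0204, 0.0069, 0.1646], [0.0092, 0.11, 0.9939, 1.4791], [0.0, 0.0, 0.0, 1.0]] ['frame', 'fov_y', 'cx', 'cy', 'pose']
```

View pics/scene0.png

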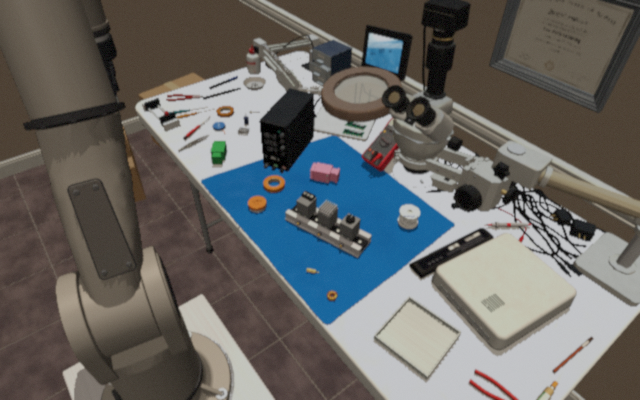

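View pics/top0.png

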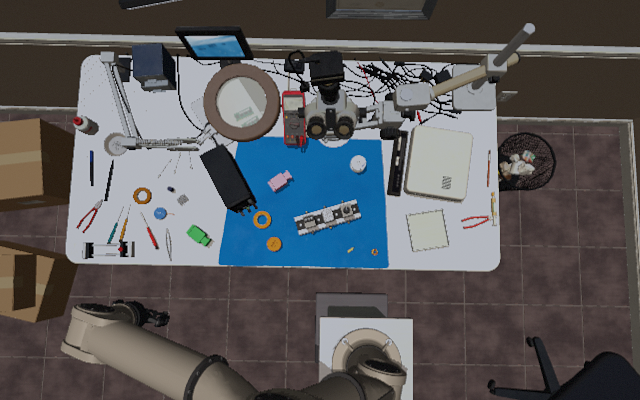

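Scene view: the rail with three modules is near (328,228) and the tray near (417,337). In the top view the rail is at (328,217) and the tray at (428,230). The look-alikes are green at (200,236) top and pink at (280,180) top. Next I'll take a close crop of the three grey modules.

```bash
python3 - <<'E'
import cv2,numpy as np
s=cv2.imread("pics/scene0.png");t=cv2.imread("pics/top0.png")
a=cv2.resize(s[180:260,275:380],None,fx=7,fy=7,interpolation=cv2.INTER_CUBIC)[:, :735]
cv2.imwrite("pics/cs.png",a)
b=cv2.resize(t[190:260,285:455],None,fx=4.7,fy=4.7,interpolation=cv2.INTER_CUBIC)
cv2.imwrite("pics/ct.png",b);print(a.shape,b.shape)
E
```

```text
(560, 735, 3) (329, 799, 3)
```

View pics/cs.png

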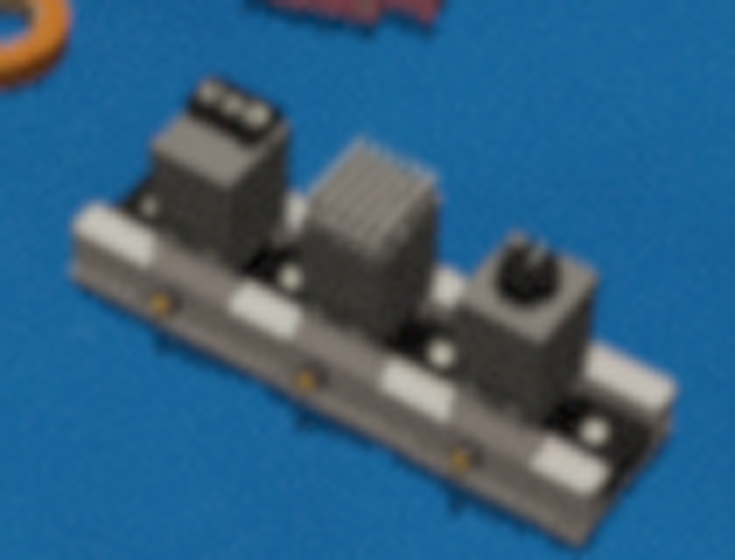

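View pics/ct.png

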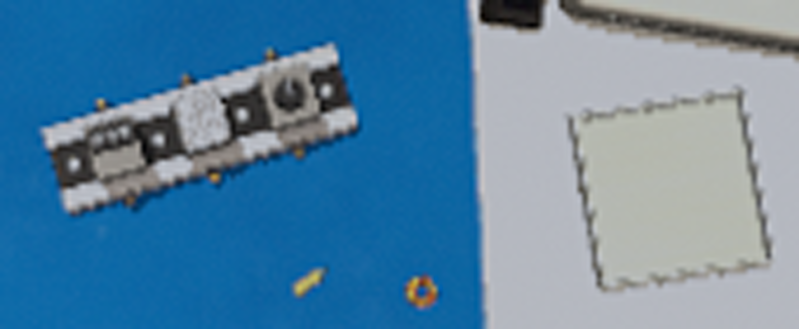

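Candidates, as scene pixels: terminal module (306,203), finned module (328,213), dial module (351,225), green piece (218,151), pink piece (323,173). The close crop shows six fins on the middle grey one, so that's my choice. Now I'll fit the rail and tray poses from their corners.

```bash
cat > h.py <<'E'
import numpy as np, cv2
from scipy.optimize import least_squares
S=dict(f=200/np.tan(np.radians(49.28678306/2)),c=(322.468,202.210),P=np.array([[0.7891,0.4147,-0.4531,0.0022],[-0.614,0.5538,-0.5624,-0.4469],[0.0177,0.722,0.6917,0.83],[0,0,0,1]]))
T=dict(f=200/np.tan(np.radians(50.68714473/2)),c=(323.304,203.830),P=np.array([[0.0195,0.9937,-0.1102,0.375],[-0.9998,0.0204,0.0069,0.1646],[0.0092,0.11,0.9939,1.4791],[0,0,0,1]]))
def proj(C,p):
    q=(np.asarray(p)-C["P"][:3,3])@C["P"][:3,:3]
    return np.c_[C["c"][0]-C["f"]*q[:,0]/q[:,2], C["c"][1]+C["f"]*q[:,1]/q[:,2]]
def world(x,p):
    c,s=np.cos(x[2]),np.sin(x[2]); p=np.asarray(p,float)
    return np.c_[x[0]+c*p[:,0]-s*p[:,1], x[1]+s*p[:,0]+c*p[:,1], p[:,2]]
def fit(obs,x0):
    fun=lambda x: np.concatenate([((proj(C,world(x,m))-u)/C["w"]).ravel() for C,m,u in obs])
    return least_squares(fun,x0,loss="soft_l1")
S["w"]=T["w"]=1.
E
python3 - <<'E'
from h import *
up=lambda a,k,o:(np.array(a)+.5)/k-.5+np.array(o)
h=.027
# rail y+ = image left in top; x+ = away
rt=up([(42,130),(333,45),(357,127)],4.7,(285,190)); rm=[(.033,.112,h),(.033,-.112,h),(-.033,-.112,h)]
rs=up([(76,222),(75,275),(583,545),(600,490),(678,385)],7,(275,180)); sm=[(-.033,.112,h),(-.033,.112,0),(-.033,-.112,0),(-.033,-.112,h),(.033,-.112,h)]
for o in ([(T,rm,rt)],[(S,sm,rs)],[(T,rm,rt),(S,sm,rs)]):
    r=fit(o,[.6,.15,.28]); print(r.x,r.fun.round(1))
x=r.x
f=.052
# check: housings' tops (z .076) in both crops
for y in (.065,0,-.065):
    w=world(x,[(0,y,.076)]); print(w.round(4),((proj(S,w)-(275,180))*7).round(),((proj(T,w)-(285,190))*4.7).round())
tt=up([(570,115),(741,92),(771,262),(602,290)],4.7,(285,190)); k=.065
tm=[(k,k,.015),(k,-k,.015),(-k,-k,.015),(-k,k,.015)]
r=fit([(T,tm,tt)],[.5,-.2,.15]); print("tray T",r.x,r.fun.round(1))
ts=[(410,300),(459,333),(426,376),(376,335)]
r=fit([(S,[(k,k,.015),(k,-k,.015),(-k,-k,.015),(-k,k,.015)],ts)],r.x); print("tray S",r.x,r.fun.round(1))
E
```

```text
[0.49009366 0.14022312 0.31068736] [-0.3 -0.  -0.1 -0.4  0.4  0.4]
[0.4939654  0.1395414  0.30321857] [-0.3  0.3  0.3 -0.1  0.1 -0.  -1.5  0.7  1.2 -1. ]
[0.4928761  0.1397134  0.30448052] [-0.1 -1.   0.2 -1.   0.6 -0.2 -0.7  0.4 -0.1  0.1 -0.2  0.1 -1.8  0.8
  0.8 -0.9]
[[0.4734 0.2017 0.076 ]] [[222. 127.]] [[112. 144.]]
[[0.4929 0.1397 0.076 ]] [[371. 201.]] [[200. 118.]]
[[0.5124 0.0777 0.076 ]] [[528. 279.]] [[288.  93.]]
tray T [ 0.45371884 -0.20882687  0.16985252] [-0.1  0.1  0.1 -0.5  0.5  0.3 -0.5  0. ]
tray S [ 0.45180569 -0.21158741  0.15421563] [-0.4 -3.9  2.4  0.   0.4  1.6 -3.  -0.3]
```

carry_out --targets '[0,21,-36,0,-4,0,21,-36,0,-4,0,21,-36,0,-4,0,21,-36,0,-4,0,21,-36,0,-4,0,21,-36,0,-4,0,21,-36,0,-4,0,21,-36,0,-4,0,21,-36,0,-4,0,21,-36,0,-4,0,21,-36,0,-4,0,21,-36,0,-4,0,21,-36,0,-4,0,20,-36,0,-3.3,0,0,0,0,0,0,0,0,0,0]' --newtons 50

```text
t: 1.7
eef_pos: [0.493, 0.1399, 0.231]
tool_rot: [-0.0, 0.592, 0.806, -0.0]
contact_force: [0.3, -0.2, 0.4]
gripper_width: 1.002
grasp_force: 0.0
```

```bash
python3 - <<'E'
from station import bot, imaging
import cv2,numpy as np,pickle
o=bot.get_obs();c=imaging.read_camera("wrist")
print(o["t"],o["eef_pos"],o["tool_rot"],o["contact_force"],c["fov_y"],c["cx"],c["cy"],c["tool_from_camera"].round(4).tolist())
pickle.dump((o,c),open("w1.pkl","wb"))
cv2.imwrite("pics/w1.png",c["frame"][:,:,::-1])
E
```

```text
1.7 [0.49297248 0.13988259 0.23104148] [-1.80686439e-04  5.92389035e-01  8.05651990e-01 -2.62624499e-04] [ 0.25155205 -0.18942436  0.44248878] 65.70646984690485 315.97925782901524 202.50440036573195 [[-0.001, 0.9565, 0.2916, 0.0738], [1.0, 0.0011, -0.0003, -0.0002], [-0.0006, 0.2916, -0.9565, -0.1415], [0.0, 0.0, 0.0, 1.0]]
```

View pics/w1.png

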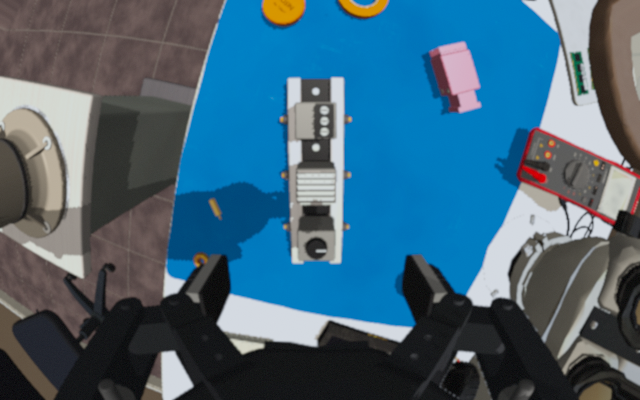

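The wrist view shows the rail upright in the picture, with its ends at about y = 78 and 264, and the finned module in the middle at (318,186). I'll refine the rail pose from this view.

```bash
cat >> h.py <<'E'
from scipy.spatial.transform import Rotation as R
def wproj(o,c,p):
    f=200/np.tan(np.radians(c["fov_y"]/2)); M=np.eye(4); q=o["tool_rot"]
    M[:3,:3]=R.from_quat([q[1],q[2],q[3],q[0]]).as_matrix(); M[:3,3]=o["eef_pos"]; M=M@c["tool_from_camera"]
    v=(np.asarray(p)-M[:3,3])@M[:3,:3]; v=v*[1,-1,-1]; rr=np.hypot(v[:,0],v[:,1]); r=f*np.arctan2(rr,v[:,2])
    return np.c_[c["cx"]+r*v[:,0]/rr, c["cy"]+r*v[:,1]/rr]
E
python3 - <<'E'
from h import *
import pickle
o,c=pickle.load(open("w1.pkl","rb")); h=.027
m=[(-.033,.112,h),(.033,.112,h),(.033,-.112,h),(-.033,-.112,h)]
u=np.array([(287,78),(345,78),(341,264),(290,264)])
r=least_squares(lambda x:(wproj(o,c,world(x,m))-u).ravel(),[.493,.14,.304]); print(r.x,r.fun.round(1))
a=[(sx*.02,sy*.018,.076) for sx in(-1,1) for sy in (1,-1)]
print(wproj(o,c,world(r.x,a)).round())
im=cv2.resize(c["frame"][60:280,270:365,::-1],None,fx=2.7,fy=2.7,interpolation=cv2.INTER_CUBIC)
for y in (.065,0,-.065):
    for p in wproj(o,c,world(r.x,[(sx*.02,y+sy*.018,.076) for sx in(-1,1) for sy in (1,-1)])): cv2.circle(im,tuple(int(v) for v in (p-(270,60))*2.7),2,(0,0,255),-1)
for p in wproj(o,c,world(r.x,m)): cv2.circle(im,tuple(int(v) for v in (p-(270,60))*2.7),2,(0,255,0),-1)
cv2.imwrite("pics/w1c.png",im)
E
```

```text
[0.49281391 0.13892007 0.29918339] [-1.1 -0.1  1.1  0.   0.7  0.2 -0.6  0.1]
[[295. 169.]
 [296. 205.]
 [336. 169.]
 [336. 205.]]
```

View pics/w1c.png

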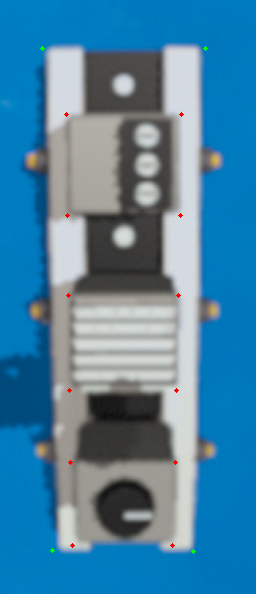

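The projected housing corners match the finned module to within about 1 px, giving a rail pose of (0.4928, 0.139) with yaw 17.2°. The tool is already lined up, so I'll go down and grip.

carry_out --targets '[0,0,-1,-30,0,0,0,0,-30,0,0,0,0,-30,0,0,0,0,-30,0,0,0,0,-25,0,0,0,0,-20,0,0,0,0,-15,0,0,0,0,-10,0,0,0,0,-6,0,0,0,0,0,0,255,0,0,0,0,255,0,0,0,0,255,0,0,0,0,255,0,0,0,0,255,0,0,0,0,255,0,0,0,0,255,0,0,0,0,255,0,0,0,0]' --newtons 70

```text
t: 3.55
eef_pos: [0.4934, 0.1399, 0.036]
tool_rot: [0.0, 0.592, 0.806, 0.001]
contact_force: [-1.8, -0.8, 5.5]
gripper_width: 0.459
grasp_force: 70.2
```

carry_out --targets '[255,0,0,2,0,255,0,0,2,0,255,0,0,2,0,255,0,0,2,0,255,0,0,2,0,255,0,0,2,0,255,0,0,3,0,255,0,0,3,0,255,0,0,3,0,255,0,0,3,0,255,0,0,4,0,255,0,0,4,0,255,0,0,6,0,255,0,0,10,0,255,0,0,15,0,255,0,0,15,0,255,0,0,15,0,255,0,0,0,0]'

```text
t: 5.35
eef_pos: [0.4944, 0.1401, 0.1306]
tool_rot: [0.001, 0.592, 0.806, 0.002]
contact_force: [0.1, 0.7, -2.2]
gripper_width: 0.46
grasp_force: 72.7
```

```bash
python3 - <<'E'
from station import bot, imaging
import cv2,numpy as np
s=imaging.read_camera("scene")["frame"][:,:,::-1];w=imaging.read_camera("wrist")["frame"][:,:,::-1]
a=cv2.resize(s[110:270,250:410],(400,400),interpolation=cv2.INTER_CUBIC); b=cv2.resize(w[:,120:520],(400,400))
cv2.imwrite("pics/lift.png",np.hstack([a,b]))
E
```

```text
(no output)
```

View pics/lift.png

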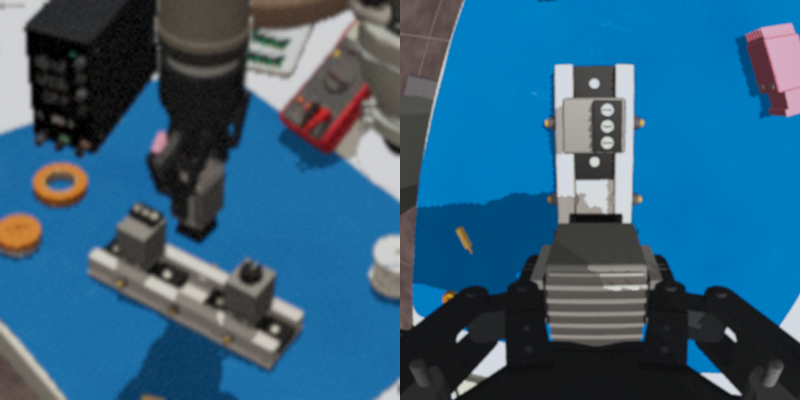

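The module is held and off the rail, with both neighbours still clipped. I'll check its tilt and slip in the grip against a prediction while it is raised.

carry_out --targets '[255,0,0,20,0,255,0,0,30,0,255,0,0,15,0,255,-2,-15,0,-0.5,255,-4,-35,0,-0.8,255,-4,-35,0,-0.8,255,-4,-35,0,-0.8,255,-5,-35,0,-0.8,255,-5,-35,0,-0.8,255,-5,-35,0,-0.8,255,-4,-35,0,-0.8,255,-4,-35,0,-0.8,255,-3,-35,0,-0.8,255,-1,-20,0,0,255,0,0,0,0,255,0,0,0,0]'

```text
t: 7.05
eef_pos: [0.4504, -0.2106, 0.1919]
tool_rot: [-0.001, 0.645, 0.764, -0.001]
contact_force: [-0.3, 0.8, -1.7]
gripper_width: 0.46
grasp_force: 72.7
```

```bash
python3 - <<'E'
from station import bot, imaging
from h import *
o=bot.get_obs();c=imaging.read_camera("wrist");t=imaging.read_camera("top")["frame"][:,:,::-1]
x,y,z=o["eef_pos"]; print(o["eef_pos"],o["tool_rot"])
q=o["tool_rot"];yaw=2*np.arctan2(q[2],q[1])-np.pi/2; print(np.degrees(yaw))
im=c["frame"][:,:,::-1].copy()
zc=z+.016   # module centre if it has not slipped
W=lambda p:wproj(o,c,world([x,y,yaw],[(a,b,zc+d) for a,b,d in p]))
for p in W([(sx*.02,.018,sz*.024) for sx in(-1,1) for sz in(-1,1)]): cv2.circle(im,tuple(int(round(v)) for v in p),2,(0,0,255),-1)
for p in W([(sx*.0155,.015,-.046) for sx in(-1,1)]): cv2.circle(im,tuple(int(round(v)) for v in p),2,(0,255,0),-1)
k=.065
for z0,col in ((.015,(255,0,255)),):
    pts=wproj(o,c,world([.4535,-.21,.165],[(k,k,z0),(k,-k,z0),(-k,-k,z0),(-k,k,z0)])); print(pts.round())
    cv2.polylines(im,[pts.round().astype(int)],True,col,1)
cv2.imwrite("pics/w2.png",im)
E
```

```text
[ 0.4504024  -0.21058431  0.19194582] [-1.16552606e-03  6.45152150e-01  7.64052934e-01 -6.77402155e-04]
9.645743793193288
[[383. 121.]
 [376. 238.]
 [262. 238.]
 [256. 120.]]
```

View pics/w2.png

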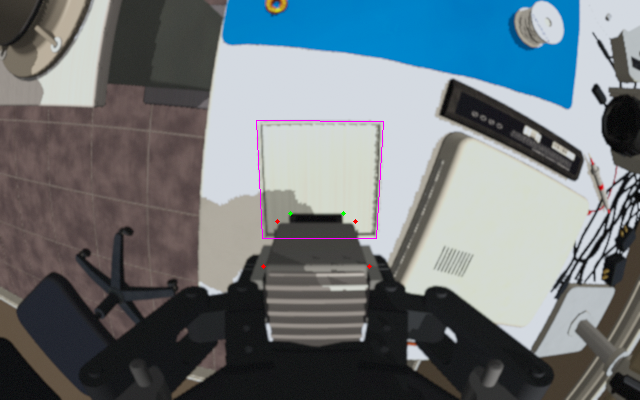

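The module hangs upright (the predicted corners match within a few px) and is centred over the tray, whose predicted outline fits too. Lowering it now.

carry_out --targets '[255,0,0,-25,0,255,0,0,-30,0,255,0,0,-30,0,255,0,0,-25,0,255,0,0,-20,0,255,0,0,-12,0,255,0,0,-8,0,255,0,0,-4,0,255,0,0,-2,0,255,0,0,-1,0,255,0,0,-1,0,255,0,0,0,0]'

```text
t: 8.35
eef_pos: [0.4523, -0.2104, 0.0356]
tool_rot: [0.0, 0.644, 0.765, 0.0]
contact_force: [-0.3, 0.0, -1.1]
gripper_width: 0.459
grasp_force: 72.7
```

carry_out --targets '[255,0,0,-1,0,255,0,0,-1,0,255,0,0,-1,0,255,0,0,0,0,255,0,0,0,0]'

```text
t: 8.85
eef_pos: [0.4521, -0.2103, 0.033]
tool_rot: [-0.0, 0.644, 0.765, 0.0]
contact_force: [-3.4, 0.6, 8.8]
gripper_width: 0.461
grasp_force: 74.0
```

It's standing on the tray floor, with 8.8 N contact. I'll release and retreat.

carry_out --targets '[100,0,0,0,0,60,0,0,0,0,0,0,0,0,0,0,0,0,0,0,0,0,0,0,0,0,0,0,0,0,0,0,0,0,0,0,0,0,5,0,0,0,0,15,0,0,0,0,25,0,0,0,0,30,0,0,0,0,40,0,0,0,0,40,0,0,0,0,20,0,0,0,0,0,0,0,0,0,0,0]'

```text
t: 10.45
eef_pos: [0.4519, -0.21, 0.2073]
tool_rot: [0.0, 0.644, 0.765, 0.0]
contact_force: [1.3, -0.4, -0.1]
gripper_width: 1.0
grasp_force: 0.0
```

```bash
python3 - <<'E'
from station import bot, imaging
import cv2,numpy as np
s=imaging.read_camera("scene")["frame"][:,:,::-1];w=imaging.read_camera("wrist")["frame"][:,:,::-1]
a=cv2.resize(s[180:390,270:480],(400,400),interpolation=cv2.INTER_CUBIC); b=cv2.resize(w[:,120:520],(400,400))
cv2.imwrite("pics/end.png",np.hstack([a,b]))
E
```

```text
(no output)
```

View pics/end.png

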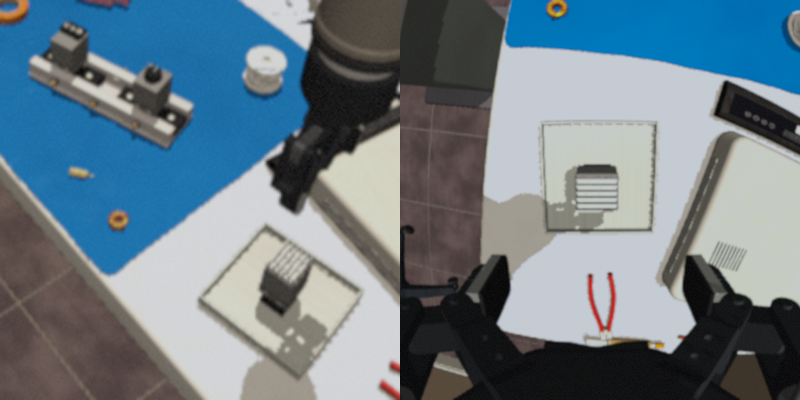

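The finned module stands upright in the middle of the tray, at about (597,188) in the wrist half of the picture. The terminal and dial modules are still clipped, and the gripper is clear.

```bash
python3 -c "
from station import bot
print(bot.hand_in())"
```

```text
the job is handed in; nothing more can be done
None
```

The finned module is off the rail and standing upright near the centre of the tray, the other two modules are still clipped in place, and the job was handed in at about 10.5 s; the hand-in returned no verdict.

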